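Show the fitter the missing bolt

TASK

Call the fitter and show what is missing: press the white call button fully down and let it come up again, then point straight down at the upper end of the long loose bolt, then at the one bolt hole of the post foot that has no bolt, and finish still pointing there. Each time hold the fingertips still about two to three centimetres above the thing, centred over it, for at least two seconds. Touch nothing but the call button and lift nothing, and stay well above everything else on the way, so that you never point at the short bolt or at a bolt already fitted.

Things in the scene. Friction and masses are not known exactly. Their poses are not given: they have to be found in the camera images.
- call_button (a joint): Press travel of the call button, in m: 0 up, 0.006 fully down; it moves straight down against a spring (about 5 N when fully down) and comes up again by itself.
- call_button_top (a point): Centre of the top face of the round white push button, 36 mm across, in a steel collar on a fixed grey box 90 x 75 x 40 mm on the bench, on the robot's right.
- long_bolt: The long loose hex bolt of plain steel, standing on its head on the bench with its threaded shank upward, 75 mm tall in all: head 36 mm across flats and 15 mm high, shank 24 mm thick and 60 mm long. It topples if knocked. Origin: centre of the head's underside, on the bench; z up along the shank.
- long_bolt_tip (a point): Centre of the upper end of the long bolt's shank, 75 mm above the bench; z up.
- short_bolt: The short loose hex bolt, not wanted: same head, shank only 25 mm long, 40 mm tall in all, standing on its head. Origin: centre of the head's underside, on the bench; z up.
- post_foot: Post foot, fixed: a grey block 190 x 190 x 50 mm with a stainless flange 180 x 180 x 12 mm on it (top face 62 mm above the bench) and a round steel collar in the middle, 60 mm across, rising 22 mm above the flange. Four bolt places at the corners, 62 mm either way from the middle along x and y of the body; three have bolts, one is open. Origin: centre of the underside.
- open_hole_mouth (a point): Centre of the open bolt hole, 26 mm across and 12 mm deep with a dark bottom, in the plane of the flange's top face, 62 mm above the bench; z up. Which of the four corners it is varies.
- fitted_bolt1: A hex bolt head on its 44 mm washer, fitted in one of the four bolt places of the post foot; head 36 mm across flats, its top 19 mm above the flange. Origin: on the flange's top face, on the bolt's axis; z up.
- fitted_bolt2: A hex bolt head on its 44 mm washer, fitted in one of the four bolt places of the post foot; head 36 mm across flats, its top 19 mm above the flange. Origin: on the flange's top face, on the bolt's axis; z up.
- fitted_bolt3: A hex bolt head on its 44 mm washer, fitted in one of the four bolt places of the post foot; head 36 mm across flats, its top 19 mm above the flange. Origin: on the flange's top face, on the bolt's axis; z up.
- nut: A loose steel hex nut, 36 mm across flats, 19 mm high, lying flat on the bench on the right of the post foot. Origin: centre of its underside.
- hammer: A hammer lying on the bench on the left of the loose bolts, 260 mm long and 26 mm high, its handle pointing back towards the robot, roughly along the world's x. Origin: halfway along, on its underside; x along the handle towards the head. Beyond the work stand only a fixed frame tube, a grinder and a height gauge 300 mm tall (far left).

How it is judged:
By the outcome, as a careful person would: the job done as asked, in the order asked, and still so for the second after the job is handed in, with the robot touching nothing.
It also fails if it takes over 58 s, if anything falls off the work surface, if the arm or the gripper's body presses on something with over 40 N, if the wrist force passes 120 N, or if a joint passes its speed limit or range.

ROBOT

A 7-joint arm with a two-finger parallel gripper is mounted at the origin on the work surface. World frame = base frame: x ahead of the robot, y to its left, z up, the work surface at z = 0. Lengths are in m, angles in rad, forces in N, time in s.
With the tool pointing down it reaches from about 0.4 to 0.85 m from the base axis. Payload 10.4 kg.
Tool frame: the origin (TCP) lies on the front face of the gripper's body, between the roots of the fingers; the fingertips stand 73 mm ahead of it and the grasp point (between the pads) lies 54 mm ahead of it; x points along the fingers, y is the direction in which the jaws open and shut, and the axes are right-handed (so a half turn about x gives the same grasp; the last joint's range is limited). The gripper opens to 85 mm and grips with 20 to 120 N. Pads are 22 mm wide; open, the fingers measure 114 mm over their backs; the gripper's body (76 mm by 85 mm) begins 54 mm behind the grasp point. The pads swing forward as they close: fully open they stand 13 mm farther back than shut.
Start: joints at [-1.327, 0.332, -0.065, 1.46, 0.022, 1.35, -0.088], TCP at [0.165, 0.603, 0.304] pointing down, gripper open.
Joint ranges: [-2.6, 2.6], [-0.5, 2.12], [-1.47, 1.34], [0.16, 2.42], [-1.27, 4.41], [0.06, 2.06], [-2.6, 2.6]. Speed limits (rad/s): [2.22, 2.22, 2.79, 2.79, 3.14, 3.14, 3.14].

INTERFACE

Orientations are given as a unit quaternion [x, y, z, w].
In Python, from workcell import manip gives the robot as it stands. The module is installed in compiled form; this text tells all that it offers.
- The arm moves only by the tool arm_command, never from a script. Its argument "moves" is a list that holds one entry, the list of rows, each a list of 5 numbers: the closure, from 0 (fully open) to 1 (shut), then the shift along the tool's x, y, z in units of 25 mm (1.0 is 25 mm), then the turn about the tool's x in degrees. A call has 1 to 12 rows; each row shifts and turns the commanded pose from where the row before left it, along the tool's axes as they then stand; what a row does not reach is not made up. A row lasts 1/12 s, in which the tool goes at most 41.7 mm and 7.16 degrees, less where a joint would pass 70% of its speed; a pose out of reach is approached as far as the arm can. A call is refused whole if a number of a shift passes 1 or a number of a turn 7.16, either way. A call with a gripper value outside its range is refused whole. The fingers move at their own pace and stop on an object; "force" is the grip in N (left out, the last holds). Time passes only in rows, so rows that do not move let the fingers close. It gives the time, the measured TCP pose, the force and the opening at its end, in the units of the state.
- manip.get_obs(): the state, without advancing time (a new reading comes with each control period).
- manip.camera(name): name is "scene" or "top"; returns the picture (384x512x3 uint8, red, green, blue); there is no depth.
- manip.camera_info(name): a dict with "vfov" (degrees; the focal length in pixels is half the picture's height over the tangent of half this angle, whatever the lens; pixels are square), "cx", "cy" (the principal point, pixels), "dist_coeffs" ([k1, k2, p1, p2, k3] as OpenCV has them; the pictures are not rectified), "pose" (4x4, takes a point from camera to world coordinates). Camera axes: x right, y down, z forward; pixel columns grow to the right and rows downward; lengths in m; the calibration is good to about 2 mm. A picture is of the moment at which its call begins. camera_info takes no time and is no camera call.
- manip.hand_in(): hands the job in, once; it reports no verdict.
Trained networks look in the newest picture that a camera, given by its name, has taken for a name from the list of things; names that differ only in an ending like _2 or _b are one class to them, and where a whole thing is asked for, a point or a joint stands for the part that bears it (a point fixed in the world has none). Each returns a list of dicts, best first, with "confidence" (0 to 1); they miss things now and then, are a little off and sometimes report something else, mostly with a low value. They report only what shows in the picture. A call takes as long as a camera call.
- manip.regions_of(query, camera): "mask" (384x512 bool, what is visible of it) and "rect" ([left, top, right, bottom] in pixels, round what is visible of it).
- manip.pinpoint(query, camera): "pixel" ([row, column] in pixels: a listed point, or the origin of a listed thing).
The state is a dict: "clock": time; "joint_pos": joint angles; "joint_velocities": joint speeds; "tau": joint torques, N m; "position": TCP position; "ee_rot": TCP orientation; "ft_force": force on the tool from outside, world axes, zero at the start; "torque": the same for the moment, N m; "grip_width": opening from 0.0 (shut) to 1.0 (fully open).
Only numpy, scipy, OpenCV 4.12 (cv2) and the standard library are available. Lean on these libraries where they do the work, as an engineer would, in place of code of your own. Each camera call takes 0.05 s, during which the arm holds its last target.

## Working session

There is one attempt and no reset: what is moved stays moved. The work goes in short steps, Python scripts to look and compute and a tool call to move; the robot and the scene stay as the last step left them, time stands still between calls to the robot, and variables do not carry over. Pictures are saved under pics/ and viewed, and the job is handed in when it is done.

Besides the shell and the picture viewer there is one more tool, called as name(argument=value, ...) on one line, values as JSON. arm_command: Moves the arm, as the interface text tells. Its arguments: {"type":"object","properties":{"moves":{"type":"array","items":{"type":"array","items":{"type":"array","items":{"type":"number"}}}},"force":{"type":"number"}},"required":["moves"]}

```bash
mkdir -p pics; python3 - <<'E'
from workcell import manip
import cv2
o=manip.get_obs(); print({k:o[k] for k in('clock','position','ee_rot','grip_width','ft_force')})
for c in('scene','top'):
    im=manip.camera(c); cv2.imwrite(f'pics/{c}0.png',im[:,:,::-1]); print(manip.camera_info(c))
    for q in('call_button_top','long_bolt_tip','open_hole_mouth','short_bolt','post_foot','fitted_bolt1','nut'):
        print(c,q,[([round(float(v),1) for v in d['pixel']],round(float(d['confidence']),2)) for d in manip.pinpoint(q,c)[:4]])
print(manip.get_obs()['clock'])
E
```

```text
{'clock': 0.0, 'position': array([0.1647139 , 0.60261274, 0.30312311]), 'ee_rot': array([ 0.09353988,  0.70086826, -0.09454761,  0.70078151]), 'grip_width': 1.001509736252994, 'ft_force': array([ 0.19174293, -0.19276591, -0.88370704])}
{'vfov': 44.872900307858814, 'cx': 254.32325943024685, 'cy': 184.81124431100935, 'dist_coeffs': array([0.04417105, 0.        , 0.        , 0.        , 0.        ]), 'pose': array([[ 0.89716216,  0.30384534, -0.32059019,  0.91513255],
       [ 0.44168237, -0.61040469,  0.65751259, -0.69321798],
       [ 0.00409238, -0.73149445, -0.68183512,  0.81148997],
       [ 0.        ,  0.        ,  0.        ,  1.        ]])}
scene call_button_top [([306.9, 118.6], 0.76)]
scene long_bolt_tip [([144.8, 314.0], 0.81), ([249.0, 235.6], 0.5)]
scene open_hole_mouth [([201.9, 244.9], 0.38)]
scene short_bolt [([157.5, 261.7], 0.66), ([236.3, 273.9], 0.51)]
scene post_foot [([245.0, 240.0], 0.73)]
scene fitted_bolt1 [([258.7, 225.3], 0.74), ([235.3, 274.5], 0.71), ([158.5, 263.3], 0.69), ([223.8, 196.6], 0.68)]
scene nut [([201.7, 243.9], 0.54), ([330.8, 198.6], 0.5)]
{'vfov': 44.183473091205705, 'cx': 255.19738635172973, 'cy': 194.41719643368114, 'dist_coeffs': array([-0.1348778,  0.       ,  0.       ,  0.       ,  0.       ]), 'pose': array([[-0.01687755, -0.99324893,  0.11476808,  0.42055076],
       [-0.99973997,  0.01852445,  0.01329829,  0.01682901],
       [-0.01533453, -0.11451379, -0.9933033 ,  1.43130274],
       [ 0.        ,  0.        ,  0.        ,  1.        ]])}
top call_button_top [([181.7, 191.3], 0.54), ([224.9, 400.6], 0.5)]
top long_bolt_tip [([179.1, 190.9], 0.42)]
top open_hole_mouth [([201.0, 272.1], 0.59)]
top short_bolt [([222.2, 199.8], 0.67)]
top post_foot [([191.1, 304.1], 0.68)]
top fitted_bolt1 [([163.5, 293.4], 0.64), ([218.9, 313.2], 0.56), ([181.2, 332.8], 0.54)]
top nut [([162.2, 294.5], 0.44), ([181.3, 369.0], 0.38)]
0.8
```

View pics/scene0.png

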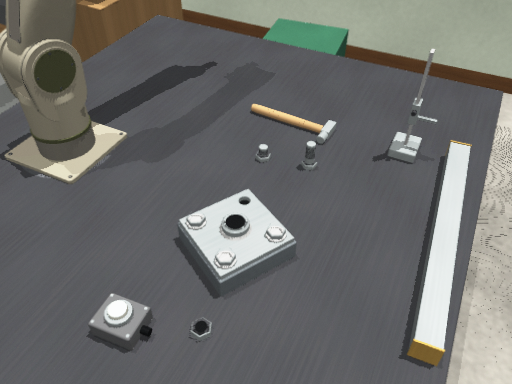

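View pics/top0.png

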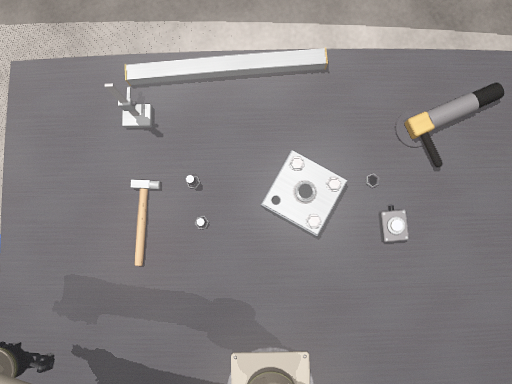

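```bash
cat > h.py <<'E'
from workcell import manip
import numpy as np, cv2
def K(i):
    f=192/np.tan(np.radians(i['vfov'])/2); return np.array([[f,0,i['cx']],[0,f,i['cy']],[0,0,1]])
def at(c,row,col,z):
    i=manip.camera_info(c); u=cv2.undistortPoints(np.array([[[col,row]]],float),K(i),i['dist_coeffs'])[0,0]
    P=np.array(i['pose']); d=P[:3,:3]@np.array([u[0],u[1],1]); o=P[:3,3]; return o+d*(z-o[2])/d[2]
def px(c,p):
    i=manip.camera_info(c);W=np.linalg.inv(i['pose'])
    q=cv2.projectPoints(np.array([p],float),cv2.Rodrigues(W[:3,:3])[0],W[:3,3],K(i),i['dist_coeffs'])[0][0,0]; return q[::-1]
E
python3 - <<'E'
from h import *
for n,c,r,k,z in [('btn','scene',306.9,118.6,.05),('btn','top',224.9,400.6,.05),('long','scene',144.8,314,.075),('long','top',179.1,190.9,.075),('long','top',181.7,191.3,.075),
 ('hole','scene',201.9,244.9,.062),('hole','top',201,272.1,.062),('short','top',222.2,199.8,0),
 ('f1','top',163.5,293.4,.062),('f2','top',218.9,313.2,.062),('f3','top',181.2,332.8,.062),('foot','top',191.1,304.1,0)]:
    print(n,c,at(c,r,k,z).round(4))
for c in('scene','top'):
    im=cv2.imread(f'pics/{c}0.png')
    a=(100,180,170,420) if c=='scene' else (130,160,260,430)
    cv2.imwrite(f'pics/{c}0z.png',cv2.resize(im[a[0]:a[2],a[1]:a[3]],None,fx=2.9,fy=2.9,interpolation=cv2.INTER_CUBIC))
E
```

```text
btn scene [ 0.4781 -0.3706  0.05  ]
btn top [ 0.4818 -0.3912  0.05  ]
long scene [0.6392 0.2197 0.075 ]
long top [0.6256 0.2214 0.075 ]
long top [0.618  0.2202 0.075 ]
hole scene [ 0.5687 -0.0311  0.062 ]
hole top [ 0.5586 -0.0137  0.062 ]
short top [0.5041 0.2057 0.    ]
f1 top [ 0.6681 -0.0786  0.062 ]
f2 top [ 0.5042 -0.1317  0.062 ]
f3 top [ 0.6135 -0.1926  0.062 ]
foot top [ 0.5933 -0.1132  0.    ]
```

The scene shows the button at about (col 118, row 312), the long bolt tip at about (311, 145), the short bolt at (263, 150), and the open hole at (245, 201). In the top view the hole is at about (276, 200), the long bolt at (191, 180), and the button at (397, 225). I'll refine these on enlarged crops.

```bash
python3 - <<'E'
import cv2
def crop(c,r,k,h=20):
    im=cv2.imread(f'pics/{c}0.png'); z=cv2.resize(im[r-h:r+h,k-h:k+h],(260,260),interpolation=cv2.INTER_NEAREST)
    s=260/(2*h)
    for t in range(0,2*h,5):
        cv2.line(z,(int(t*s),0),(int(t*s),4 if t%10 else 10),(0,0,255),1); cv2.line(z,(0,int(t*s)),(4 if t%10 else 10,int(t*s)),(0,0,255),1)
    return z
L=[('scene',310,118),('scene',150,311),('scene',201,245),('top',225,397),('top',181,192),('top',200,276)]
z=[crop(*a) for a in L]
cv2.imwrite('pics/z.png',cv2.vconcat([cv2.hconcat(z[:3]),cv2.hconcat(z[3:])]))
E
```

```text
(no output)
```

View pics/z.png

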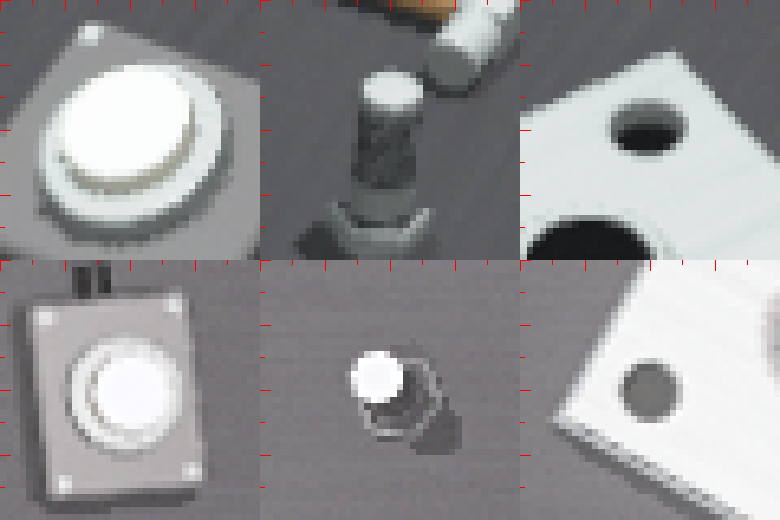

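```bash
python3 - <<'E'
from h import *
from scipy.optimize import least_squares
for n,s,t,z in [('btn',(308.3,117),(224.8,396.7),None),('long',(143.5,310.7),(178.5,189.5),.075),('hole',(200.2,244.2),(199.7,275.7),.062)]:
    f=lambda p:np.r_[px('scene',p)-s,px('top',p)-t]
    r=least_squares(f,[.5,0,.05]); print(n,'tri',r.x.round(4),r.fun.round(2))
    z=z or .053
    print(at('scene',*s,z).round(4),at('top',*t,z).round(4))
o=manip.get_obs();
from scipy.spatial.transform import Rotation as R
print(R.from_quat(o['ee_rot']).as_matrix().round(4),o['joint_pos'])
E
```

```text
btn tri [ 0.4819 -0.3774  0.0578] [-0.    0.05  0.05  0.05]
[ 0.4791 -0.3755  0.053 ] [ 0.4823 -0.3787  0.053 ]
long tri [0.6281 0.2261 0.0709] [-0.  0.  0.  0.]
[0.6297 0.221  0.075 ] [0.6275 0.2255 0.075 ]
hole tri [ 0.5629 -0.0241  0.0585] [ 0.01 -0.13 -0.14 -0.09]
[ 0.5648 -0.027   0.062 ] [ 0.5622 -0.0242  0.062 ]
[[ 0.000e+00  2.636e-01  9.646e-01]
 [ 2.000e-04  9.646e-01 -2.636e-01]
 [-1.000e+00  2.000e-04 -0.000e+00]] [-1.32660447  0.33214688 -0.06469861  1.46009505  0.02160329  1.34987623
 -0.08847157]
```

arm_command(moves=[[[1, 0, 0, 0, -5.1], [1, 0, 0, 0, -5.1], [1, 0, 0, 0, -5.1], [1, -0.2, -0.7, 1, 0], [1, -0.2, -0.7, 1, 0], [1, -0.2, -0.7, 1, 0], [1, -0.2, -0.7, 1, 0], [1, -0.2, -0.7, 1, 0], [1, -0.2, -0.7, 1, 0], [1, -0.2, -0.7, 1, 0], [1, -0.2, -0.7, 1, 0], [1, -0.2, -0.7, 1, 0]]], force=40)

```text
clock: 1.8
position: [0.3909, 0.4444, 0.3493]
ee_rot: [0.0, 0.707, 0.0, 0.707]
ft_force: [0.3, 0.8, -0.4]
grip_width: 0.0
```

arm_command(moves=[[[1, 0, -1, 0.1, 0], [1, 0, -1, 0.1, 0], [1, 0, -1, 0.1, 0], [1, 0, -1, 0.1, 0], [1, 0, -1, 0.1, 0], [1, 0, -1, 0.1, 0], [1, 0, -1, 0.1, 0], [1, 0, -1, 0.1, 0], [1, 0, -1, 0.1, 0], [1, 0, -1, 0.1, 0], [1, 0, -1, 0.1, 0], [1, 0, -1, 0.1, 0]]])

```text
clock: 2.8
position: [0.4198, 0.1442, 0.3491]
ee_rot: [0.0, 0.707, 0.0, 0.707]
ft_force: [0.9, -0.1, 1.2]
grip_width: -0.003
```

arm_command(moves=[[[1, 0, -1, 0.1, 0], [1, 0, -1, 0.1, 0], [1, 0, -1, 0.1, 0], [1, 0, -1, 0.1, 0], [1, 0, -1, 0.1, 0], [1, 0, -1, 0.1, 0], [1, 0, -1, 0.1, 0], [1, 0, -1, 0.1, 0], [1, 0, -1, 0.1, 0], [1, 0, -1, 0.1, 0], [1, 0, -1, 0.1, 0], [1, 0, -1, 0.1, 0]]])

```text
clock: 3.8
position: [0.4498, -0.1559, 0.3491]
ee_rot: [0.0, 0.707, 0.0, 0.707]
ft_force: [0.7, 0.1, 0.5]
grip_width: -0.0
```

arm_command(moves=[[[1, 0, -0.886, 0.125, 0], [1, 0, -0.886, 0.125, 0], [1, 0, -0.886, 0.125, 0], [1, 0, -0.886, 0.125, 0], [1, 0, -0.886, 0.125, 0], [1, 0, -0.886, 0.125, 0], [1, 0, -0.886, 0.125, 0], [1, 0, -0.886, 0.125, 0], [1, 0, -0.886, 0.125, 0], [1, 0, -0.886, 0.125, 0]]])

```text
clock: 4.63
position: [0.4815, -0.3769, 0.3488]
ee_rot: [-0.0, 0.707, 0.0, 0.707]
ft_force: [0.2, 0.6, -0.2]
grip_width: 0.002
```

arm_command(moves=[[[1, 0.75, 0, 0, 0], [1, 0.75, 0, 0, 0], [1, 0.75, 0, 0, 0], [1, 0.75, 0, 0, 0], [1, 0.75, 0, 0, 0], [1, 0.75, 0, 0, 0], [1, 0.75, 0, 0, 0], [1, 0.75, 0, 0, 0], [1, 0.75, 0, 0, 0], [1, 0.4, 0, 0, 0], [1, 0, 0, 0, 0]]])

```text
clock: 5.55
position: [0.4806, -0.3752, 0.168]
ee_rot: [0.0, 0.708, 0.001, 0.706]
ft_force: [-1.0, 0.1, 0.5]
grip_width: 0.001
```

```bash
python3 - <<'E'
from h import *
p=manip.get_obs()['position']; print(p, manip.get_obs()['joint_pos'].round(2))
tip=p-[0,0,.073]; L=[]
for c in('scene','top'):
    im=manip.camera(c)[:,:,::-1].copy(); q=px(c,tip); print(c,q)
    r,k=[int(v) for v in px(c,[.481,-.3775,.056])]
    L.append(cv2.resize(im[r-40:r+40,k-40:k+40],(400,400),interpolation=cv2.INTER_CUBIC))
cv2.imwrite('pics/b1.png',cv2.hconcat(L))
E
```

```text
[ 0.48060251 -0.37516563  0.1680281 ] [-0.01  0.51  0.77  1.69 -0.39  1.11  2.45]
scene [295.48333123 113.2424798 ]
top [224.6544453  399.64195788]
```

View pics/b1.png

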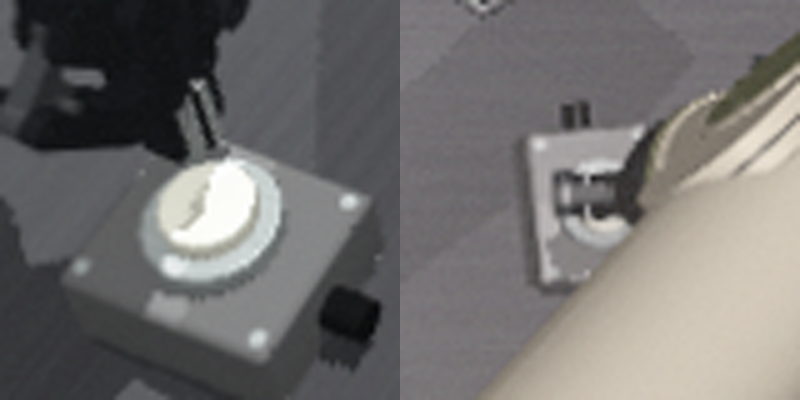

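The shut fingertips are over the button at about 4 cm height. Joint 7 is at 2.45, close to its range limit, so I'll turn the tool +90° to free it before pressing.

arm_command(moves=[[[1, 0, 0, 0, 7], [1, 0, 0, 0, 7], [1, 0, 0, 0, 7], [1, 0, 0, 0, 7], [1, 0, 0, 0, 7], [1, 0, 0, 0, 7], [1, 0, 0, 0, 7], [1, 0, 0, 0, 7], [1, 0, 0, 0, 7], [1, 0, 0, 0, 7], [1, 0, 0, 0, 7], [1, 0, 0, 0, 7]]])

```text
clock: 6.65
position: [0.482, -0.3762, 0.1717]
ee_rot: [0.475, 0.524, -0.474, 0.525]
ft_force: [-0.3, 0.1, -0.3]
grip_width: 0.001
```

arm_command(moves=[[[1, 0, 0, 0, 6], [1, 0, 0, 0, 0], [1, 0, 0, 0, 0]]])

```text
clock: 6.9
position: [0.4818, -0.3762, 0.1711]
ee_rot: [0.499, 0.501, -0.499, 0.501]
ft_force: [0.6, -0.2, 0.6]
grip_width: -0.002
```

```bash
python3 - <<'E'
from h import *
from scipy.spatial.transform import Rotation as R
o=manip.get_obs(); print(o['position'], o['joint_pos'].round(2), R.from_quat(o['ee_rot']).as_matrix().round(3),o['ft_force'])
E
```

```text
[ 0.48178018 -0.3761615   0.17105168] [-0.21  0.67  1.11  1.7  -0.64  1.19  1.07] [[ 0.001  1.     0.004]
 [-0.001  0.004 -1.   ]
 [-1.     0.001  0.001]] [ 0.58922922 -0.2419517   0.63185069]
```

arm_command(moves=[[[1, 0.4, 0, 0.05, 0], [1, 0.4, 0, 0, 0], [1, 0.4, 0, 0, 0], [1, 0.12, 0, 0, 0], [1, 0, 0, 0, 0], [1, 0, 0, 0, 0]]])

```text
clock: 7.4
position: [0.4811, -0.3773, 0.1368]
ee_rot: [0.5, 0.5, -0.5, 0.5]
ft_force: [0.3, 0.2, 0.7]
grip_width: -0.001
```

arm_command(moves=[[[1, 0.1, 0, 0, 0], [1, 0, 0, 0, 0], [1, 0, 0, 0, 0]]])

```text
clock: 7.65
position: [0.4813, -0.3774, 0.1349]
ee_rot: [0.5, 0.5, -0.5, 0.5]
ft_force: [0.7, 0.7, 0.6]
grip_width: -0.003
```

arm_command(moves=[[[1, 0.1, 0, 0, 0], [1, 0, 0, 0, 0], [1, 0, 0, 0, 0]]])

```text
clock: 7.9
position: [0.4813, -0.3775, 0.1323]
ee_rot: [0.5, 0.5, -0.5, 0.5]
ft_force: [-0.5, -1.8, 2.9]
grip_width: 0.0
```

arm_command(moves=[[[1, 0.1, 0, 0, 0], [1, 0, 0, 0, 0], [1, 0, 0, 0, 0]]])

```text
clock: 8.15
position: [0.4814, -0.3774, 0.1298]
ee_rot: [0.5, 0.5, -0.5, 0.5]
ft_force: [0.3, -0.0, 4.5]
grip_width: -0.002
```

arm_command(moves=[[[1, 0.08, 0, 0, 0], [1, 0, 0, 0, 0], [1, 0, 0, 0, 0]]])

```text
clock: 8.4
position: [0.4814, -0.3775, 0.1287]
ee_rot: [0.5, 0.5, -0.5, 0.5]
ft_force: [-1.9, 2.7, 13.2]
grip_width: -0.0
```

arm_command(moves=[[[1, 0.02, 0, 0, 0], [1, 0, 0, 0, 0], [1, 0, 0, 0, 0]]])

```text
clock: 8.65
position: [0.4814, -0.3776, 0.1286]
ee_rot: [0.5, 0.5, -0.5, 0.5]
ft_force: [-3.6, 3.5, 18.3]
grip_width: -0.002
```

arm_command(moves=[[[1, -0.3, 0, 0, 0], [1, -0.5, 0, 0, 0], [1, -1, 0, 0, 0], [1, -1, 0, 0, 0], [1, -1, 0, 0, 0], [1, -1, 0, 0, 0], [1, -1, 0, 0, 0], [1, -1, 0, 0, 0], [1, -1, 0, 0, 0], [1, 0, 0, 0, 0]]])

```text
clock: 9.48
position: [0.4815, -0.3783, 0.3269]
ee_rot: [0.5, 0.498, -0.5, 0.502]
ft_force: [-1.1, -0.7, 0.6]
grip_width: 0.0
```

```bash
python3 - <<'E'
from h import *
from scipy.spatial.transform import Rotation as R
o=manip.get_obs(); print(o['position'], o['joint_pos'].round(2), R.from_quat(o['ee_rot']).as_matrix().round(3))
L=[]
for c,t in(('scene',[.481,-.3775,.056]),('top',[.6285,.2235,.075])):
    im=manip.camera(c)[:,:,::-1].copy(); r,k=[int(v) for v in px(c,t)]
    L.append(cv2.resize(im[r-40:r+40,k-40:k+40],(400,400),interpolation=cv2.INTER_CUBIC))
cv2.imwrite('pics/b2.png',cv2.hconcat(L))
E
```

```text
[ 0.48147537 -0.3783459   0.32694609] [-0.27  0.54  1.24  1.51 -0.51  1.45  0.99] [[ 0.004  1.    -0.   ]
 [-0.003 -0.    -1.   ]
 [-1.     0.004  0.003]]
```

View pics/b2.png

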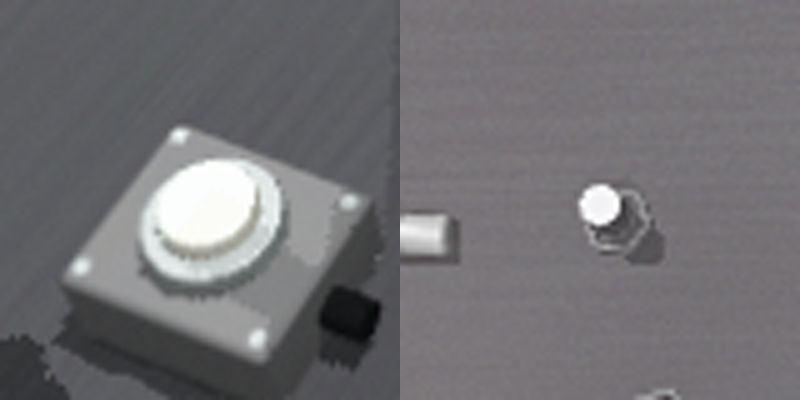

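Force reached about 18 N with travel stopped, so the button was fully down, and it has come up again. Next is the long bolt, with the path kept on the near side of the post foot.

arm_command(moves=[[[1, -0.1, -0.15, -1, 0], [1, -0.1, -0.15, -1, 0], [1, -0.1, -0.15, -1, 0], [1, -0.1, -0.15, -1, 0], [1, -0.1, -0.15, -1, 0], [1, -0.1, -0.15, -1, 0], [1, -0.1, -0.15, -1, 0], [1, -0.1, -0.15, -1, 0], [1, -0.1, -0.15, -1, 0], [1, -0.1, -0.15, -1, 0], [1, -0.1, -0.15, -1, 0], [1, -0.1, -0.15, -1, 0]]])

```text
clock: 10.58
position: [0.4355, -0.0787, 0.3517]
ee_rot: [0.5, 0.501, -0.5, 0.5]
ft_force: [1.7, -0.9, -0.1]
grip_width: 0.0
```

```bash
python3 - <<'E'
from h import *
o=manip.get_obs(); print(o['position'], o['joint_pos'].round(2))
E
```

```text
[ 0.43546202 -0.07866448  0.35165472] [-0.97 -0.27  0.9   1.87  0.21  1.44 -0.11]
```

arm_command(moves=[[[1, 0, 0, -1, 0], [1, 0, 0, -1, 0], [1, 0, 0, -1, 0], [1, 0, 0.85, -1, 0], [1, 0, 0.85, -1, 0], [1, 0, 0.85, -1, 0], [1, 0, 0.85, -1, 0], [1, 0, 0.85, -1, 0], [1, 0, 0.85, -1, 0], [1, 0, 0.85, -1, 0], [1, 0, 0.85, -1, 0], [1, 0, 0.85, -1, 0]]])

```text
clock: 11.58
position: [0.628, 0.2215, 0.3501]
ee_rot: [0.499, 0.501, -0.501, 0.5]
ft_force: [-0.5, 0.2, 1.2]
grip_width: -0.001
```

arm_command(moves=[[[1, 0, 0, 0, 0]]])

```text
clock: 11.67
position: [0.6285, 0.2263, 0.3475]
ee_rot: [0.497, 0.502, -0.5, 0.501]
ft_force: [0.1, 1.1, -1.4]
grip_width: 0.007
```

```bash
python3 - <<'E'
from h import *
o=manip.get_obs(); print(o['position'], o['joint_pos'].round(2))
E
```

```text
[0.62851924 0.2263428  0.34753246] [-0.95  0.51  0.81  1.29 -0.36  1.49 -0.17]
```

arm_command(moves=[[[1, 0, 0, 0, 0], [1, 0.6, 0, 0, 0], [1, 0.6, 0, 0, 0], [1, 0.6, 0, 0, 0], [1, 0.6, 0, 0, 0], [1, 0.6, 0, 0, 0], [1, 0.6, 0, 0, 0], [1, 0.6, 0, 0, 0], [1, 0.6, 0, 0, 0], [1, 0.6, 0, 0, 0], [1, 0.3, 0, 0, 0], [1, 0, 0, 0, 0]]])

```text
clock: 12.67
position: [0.6264, 0.2189, 0.208]
ee_rot: [-0.499, -0.5, 0.501, -0.499]
ft_force: [0.2, -0.3, 0.5]
grip_width: 0.0
```

```bash
python3 - <<'E'
from h import *
o=manip.get_obs(); p=o['position']; print(p, o['joint_pos'].round(2),o['ee_rot'].round(4))
L=[]
for c in('scene','top'):
    im=manip.camera(c)[:,:,::-1].copy(); r,k=[int(v) for v in px(c,[.6285,.2235,.09])]
    print(c,px(c,p-[0,0,.073])-[r-40,k-40])
    L.append(cv2.resize(im[r-40:r+40,k-40:k+40],(400,400),interpolation=cv2.INTER_CUBIC))
cv2.imwrite('pics/l1.png',cv2.hconcat(L))
E
```

```text
[0.62636182 0.21893716 0.20796915] [-0.94  0.58  0.76  1.5  -0.41  1.23 -0.12] [-0.4991 -0.5005  0.5012 -0.4991]
scene [26.4050666  40.25245275]
top [38.66882392 39.55615419]
```

View pics/l1.png

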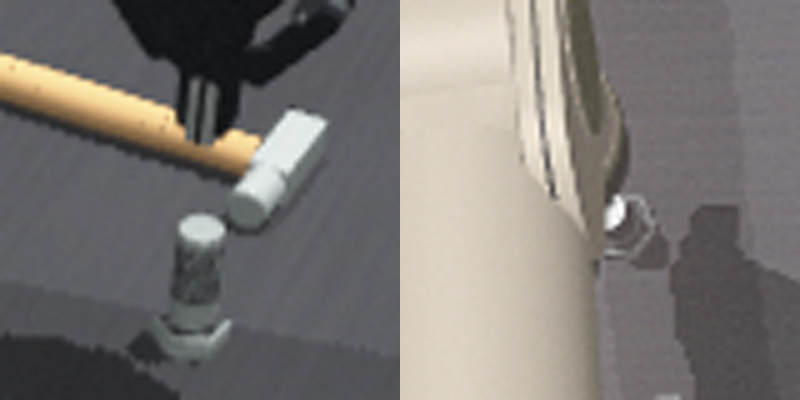

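Fingertips are about 6 cm above the upright bolt tip (in the scene crop, tip at (201,138) above bolt top at (202,228)). Small lateral correction, then descend.

arm_command(moves=[[[1, 0, 0.08, -0.2, 0], [1, 0.35, 0, 0, 0], [1, 0.35, 0, 0, 0], [1, 0.35, 0, 0, 0], [1, 0.3, 0, 0, 0], [1, 0, 0, 0, 0], [1, 0, 0, 0, 0], [1, 0, 0, 0, 0]]])

```text
clock: 13.43
position: [0.6298, 0.2248, 0.1761]
ee_rot: [0.5, 0.5, -0.5, 0.5]
ft_force: [-0.3, -0.2, 0.0]
grip_width: 0.001
```

```bash
python3 - <<'E'
from h import *
o=manip.get_obs(); p=o['position']; print(p, o['ee_rot'].round(4))
c='scene'
im=manip.camera(c)[:,:,::-1].copy(); r,k=[int(v) for v in px(c,[.6285,.2235,.09])]
print(px(c,p-[0,0,.073])-[r-40,k-40])
cv2.imwrite('pics/l2.png',cv2.resize(im[r-40:r+40,k-40:k+40],(560,560),interpolation=cv2.INTER_CUBIC))
E
```

```text
[0.62977572 0.22477576 0.17610663] [ 0.5001  0.5001 -0.5     0.4999]
[35.88312821 41.23725807]
```

View pics/l2.png

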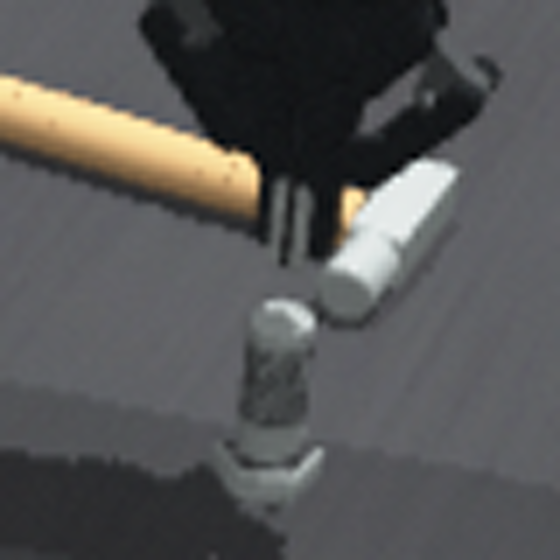

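arm_command(moves=[[[1, 0.12, -0.05, 0.04, 0], [1, 0, 0, 0, 0], [1, 0, 0, 0, 0], [1, 0, 0, 0, 0], [1, 0, 0, 0, 0], [1, 0, 0, 0, 0], [1, 0, 0, 0, 0], [1, 0, 0, 0, 0], [1, 0, 0, 0, 0], [1, 0, 0, 0, 0], [1, 0, 0, 0, 0], [1, 0, 0, 0, 0]]])

```text
clock: 14.48
position: [0.6284, 0.2239, 0.1729]
ee_rot: [0.5, 0.5, -0.5, 0.5]
ft_force: [0.2, 0.2, 0.4]
grip_width: -0.002
```

arm_command(moves=[[[1, 0, 0, 0, 0], [1, 0, 0, 0, 0], [1, 0, 0, 0, 0], [1, 0, 0, 0, 0], [1, 0, 0, 0, 0], [1, 0, 0, 0, 0], [1, 0, 0, 0, 0], [1, 0, 0, 0, 0], [1, 0, 0, 0, 0], [1, 0, 0, 0, 0], [1, 0, 0, 0, 0], [1, 0, 0, 0, 0]]])

```text
clock: 15.48
position: [0.6284, 0.2239, 0.173]
ee_rot: [0.5, 0.5, -0.5, 0.5]
ft_force: [-0.4, 0.3, -0.5]
grip_width: -0.003
```

arm_command(moves=[[[1, 0, 0, 0, 0], [1, 0, 0, 0, 0], [1, 0, 0, 0, 0], [1, 0, 0, 0, 0], [1, 0, 0, 0, 0], [1, 0, 0, 0, 0], [1, 0, 0, 0, 0], [1, 0, 0, 0, 0], [1, 0, 0, 0, 0], [1, 0, 0, 0, 0], [1, 0, 0, 0, 0], [1, 0, 0, 0, 0]]])

```text
clock: 16.48
position: [0.6284, 0.2239, 0.1729]
ee_rot: [0.5, 0.5, -0.5, 0.5]
ft_force: [0.4, 0.5, 0.3]
grip_width: -0.001
```

Held still for 3 s. Rise, then move to the hole.

arm_command(moves=[[[1, -0.4, 0, 0, 0], [1, -0.9, 0, 0, 0], [1, -0.9, 0, 0, 0], [1, -0.9, 0, 0, 0], [1, -0.9, 0, 0, 0], [1, -0.9, 0, 0, 0], [1, 0, 0, 0, 0], [1, 0, 0, 0, 0]]])

```text
clock: 17.15
position: [0.6289, 0.2237, 0.2975]
ee_rot: [0.501, 0.5, -0.499, 0.5]
ft_force: [0.6, 0.7, 0.1]
grip_width: 0.0
```

arm_command(moves=[[[1, 0, -0.25, 0.9, 0], [1, 0, -0.25, 0.9, 0], [1, 0, -0.25, 0.9, 0], [1, 0, -0.25, 0.9, 0], [1, 0, -0.25, 0.9, 0], [1, 0, -0.25, 0.9, 0], [1, 0, -0.25, 0.9, 0], [1, 0, -0.25, 0.9, 0], [1, 0, -0.25, 0.9, 0], [1, 0, -0.25, 0.9, 0], [1, 0, -0.1, 0.9, 0], [1, 0, 0, 0, 0]]])

```text
clock: 18.15
position: [0.5621, -0.0289, 0.2953]
ee_rot: [-0.501, -0.499, 0.502, -0.498]
ft_force: [-0.1, -1.1, 0.1]
grip_width: 0.006
```

arm_command(moves=[[[1, 0.6, 0, 0, 0], [1, 0.6, 0, 0, 0], [1, 0.6, 0, 0, 0], [1, 0.4, 0, 0, 0], [1, 0.3, 0, 0, 0], [1, 0, 0, 0, 0], [1, 0, 0, 0, 0], [1, 0, 0, 0, 0]]])

```text
clock: 18.82
position: [0.5637, -0.0237, 0.2335]
ee_rot: [0.5, 0.5, -0.5, 0.5]
ft_force: [0.8, -1.2, -0.2]
grip_width: 0.003
```

```bash
python3 - <<'E'
from h import *
o=manip.get_obs(); p=o['position']; print(p, o['joint_pos'].round(2),o['ee_rot'].round(4))
L=[]
for c in('scene','top'):
    im=manip.camera(c)[:,:,::-1].copy(); r,k=[int(v) for v in px(c,[.563,-.025,.08])]
    print(c,px(c,p-[0,0,.073])-[r-40,k-40])
    L.append(cv2.resize(im[r-40:r+40,k-40:k+40],(400,400),interpolation=cv2.INTER_CUBIC))
cv2.imwrite('pics/h1.png',cv2.hconcat(L))
E
```

```text
[ 0.56372989 -0.0236912   0.23353384] [-0.78  0.34  0.9   1.76 -0.28  1.19  0.2 ] [ 0.5002  0.5    -0.4998  0.5   ]
scene [13.48318821 40.96056007]
top [37.36342405 40.50139833]
```

View pics/h1.png

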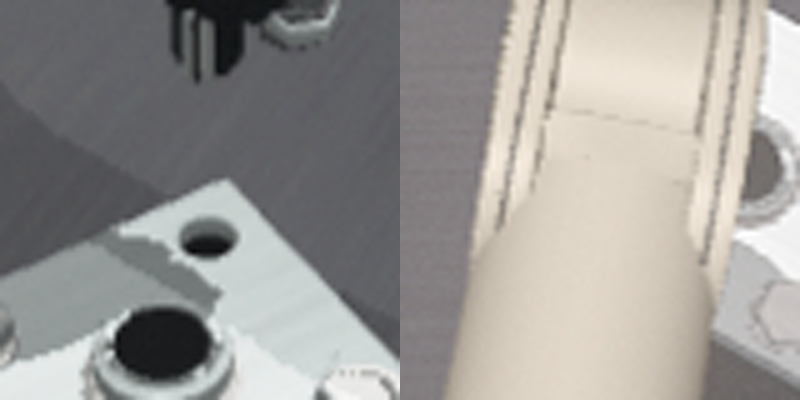

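Tip is above the open hole (hole at about (208,238) in the crop, still roughly 10 cm below). Descend and hold.

arm_command(moves=[[[1, 0.5, -0.03, 0.05, 0], [1, 0.5, 0, 0, 0], [1, 0.5, 0, 0, 0], [1, 0.5, 0, 0, 0], [1, 0.4, 0, 0, 0], [1, 0.2, 0, 0, 0], [1, 0.2, 0, 0, 0], [1, 0.1, 0, 0, 0], [1, 0, 0, 0, 0], [1, 0, 0, 0, 0], [1, 0, 0, 0, 0], [1, 0, 0, 0, 0]]])

```text
clock: 19.92
position: [0.5629, -0.0248, 0.1608]
ee_rot: [0.5, 0.5, -0.5, 0.5]
ft_force: [0.0, 0.4, 1.1]
grip_width: 0.005
```

```bash
python3 - <<'E'
from h import *
o=manip.get_obs(); p=o['position']; print(p, o['ee_rot'].round(4))
c='scene'
im=manip.camera(c)[:,:,::-1].copy(); r,k=[int(v) for v in px(c,[.563,-.025,.08])]
print(px(c,p-[0,0,.073])-[r-40,k-40])
cv2.imwrite('pics/h2.png',cv2.resize(im[r-40:r+40,k-40:k+40],(560,560),interpolation=cv2.INTER_CUBIC))
E
```

```text
[ 0.5628811  -0.02484817  0.16081415] [ 0.5002  0.5001 -0.4997  0.5   ]
[38.19559942 40.74948997]
```

View pics/h2.png

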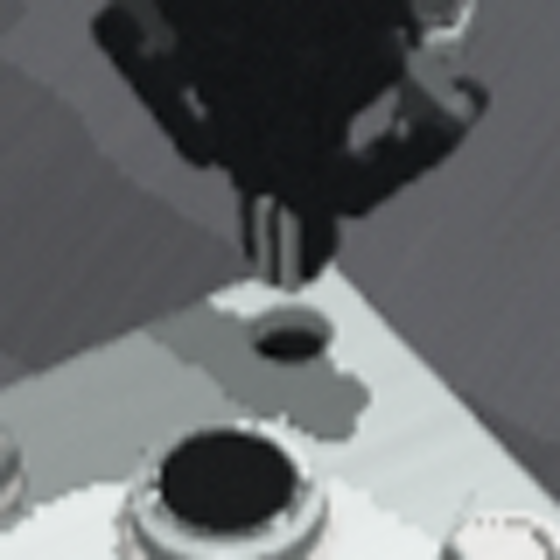

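The tip at (287,283) sits just above the open hole at (292,333), clear of the collar and bolts. Hold.

arm_command(moves=[[[1, 0, 0, 0, 0], [1, 0, 0, 0, 0], [1, 0, 0, 0, 0], [1, 0, 0, 0, 0], [1, 0, 0, 0, 0], [1, 0, 0, 0, 0], [1, 0, 0, 0, 0], [1, 0, 0, 0, 0], [1, 0, 0, 0, 0], [1, 0, 0, 0, 0], [1, 0, 0, 0, 0], [1, 0, 0, 0, 0]]])

```text
clock: 20.97
position: [0.5626, -0.0249, 0.1604]
ee_rot: [0.5, 0.5, -0.5, 0.5]
ft_force: [-0.0, 0.4, -0.2]
grip_width: 0.002
```

arm_command(moves=[[[1, 0, 0, 0, 0], [1, 0, 0, 0, 0], [1, 0, 0, 0, 0], [1, 0, 0, 0, 0], [1, 0, 0, 0, 0], [1, 0, 0, 0, 0], [1, 0, 0, 0, 0], [1, 0, 0, 0, 0], [1, 0, 0, 0, 0], [1, 0, 0, 0, 0], [1, 0, 0, 0, 0], [1, 0, 0, 0, 0]]])

```text
clock: 21.97
position: [0.5626, -0.0249, 0.1604]
ee_rot: [0.5, 0.5, -0.5, 0.5]
ft_force: [-0.4, -0.1, -0.4]
grip_width: -0.003
```

arm_command(moves=[[[1, 0, 0, 0, 0], [1, 0, 0, 0, 0], [1, 0, 0, 0, 0], [1, 0, 0, 0, 0], [1, 0, 0, 0, 0], [1, 0, 0, 0, 0], [1, 0, 0, 0, 0], [1, 0, 0, 0, 0], [1, 0, 0, 0, 0], [1, 0, 0, 0, 0], [1, 0, 0, 0, 0], [1, 0, 0, 0, 0]]])

```text
clock: 22.97
position: [0.5626, -0.0249, 0.1604]
ee_rot: [0.5, 0.5, -0.5, 0.5]
ft_force: [-0.7, 0.1, 0.4]
grip_width: 0.0
```

```bash
python3 - <<'E'
from h import *
cv2.imwrite('pics/final.png',manip.camera('scene')[:,:,::-1])
print(manip.hand_in(),manip.get_obs()['position'],manip.get_obs()['clock'])
E
```

```text
the job is handed in; nothing more can be done
the job is handed in; nothing more can be done
```

View pics/final.png

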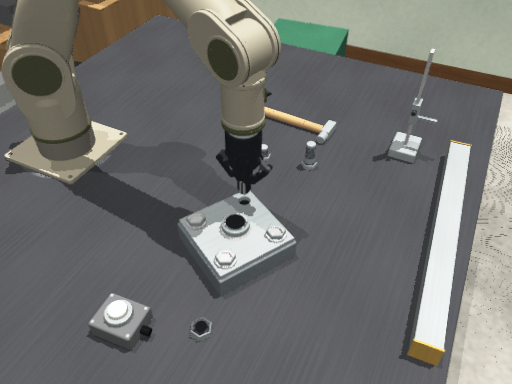

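The job is done and handed in at about 23 s, with the arm still pointing at the open bolt hole.

- **Call button:** I pressed it with the shut fingertips until it bottomed out at about 18 N. It had come up again in the next picture.
- **Long bolt:** I held the fingertips about 25 mm above its upper end for 3 s. The readings stayed still to about 0.1 mm.
- **Open hole:** I held about 25 mm above the hole on the post foot for 3 s and stayed there.

**Last checks:** The final picture shows the fingertips (243,190) over the open hole (244,201). The button is up, both loose bolts are standing and nothing else has moved. The force reading was near zero at both holds.

**Disagreements:**
- The two cameras differed by about 2–5 mm on the target positions, so I used values between them. The fingertips should be centred to within about 2–3 mm.
- The networks' first fixes for the button and the hole were up to about 15 mm off, and I replaced them with measurements from the pictures.
- The top camera could not confirm the centring because the arm blocked its view.

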